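Pack the gingerbreads into their gift boxes

TASK

Pack the four gingerbreads: put each one into the open gift box of its own shape - round, square, long bar and heart - so that it lies flat on the floor of the box, inside the rim. Set them down gently rather than dropping them, and leave the little spice jar and the icing nozzle standing where they are.

Things in the scene. Friction and masses are not known exactly. Their poses are not given: they have to be found in the camera images.
- cake_round: Brown gingerbread, hard and rigid, 32 mm thick, about 0.12 kg (0.08 to 0.17), lying flat on the table. A round disc 64 mm across. Origin at the centre of its underside, z up. Its yaw does not matter.
- cake_square: Brown gingerbread, hard and rigid, 32 mm thick, about 0.12 kg (0.08 to 0.17), lying flat on the table. A square, 60 x 60 mm, sides along its x and y. Origin at the centre of its underside, z up.
- cake_bar: Brown gingerbread, hard and rigid, 32 mm thick, about 0.12 kg (0.08 to 0.17), lying flat on the table. A long bar, 104 mm along its x, 44 mm along its y. Origin at the centre of its underside, z up.
- cake_heart: Brown gingerbread heart, rigid, 32 mm thick, 0.08 to 0.17 kg, flat on the table. 56 mm along its x (point at x = -28 mm, lobes end at +28 mm), 61.5 mm wide along y. Lobes are round, radius 18 mm, centred at x = +10, y = +-13 mm: widest at x = +10 mm, the place to grip along y. Centre of mass near x = +5 mm. Origin at the centre of its underside, z up.
- box_round: Shallow round gift box base, inside about 82 mm across, 88 mm outside. Open on top, fixed. White floor, upper face 3 mm above the table; brown kraft rim 3 mm thick, its top 12 mm above the table. Origin at the underside's centre, z up.
- box_square: Shallow square gift box base, 78 x 78 mm inside, 84 x 84 mm outside, sides along its x and y. Open on top, fixed. White floor, upper face 3 mm above the table; brown kraft rim 3 mm thick, its top 12 mm above the table. Origin at the underside's centre, z up.
- box_bar: Shallow oblong gift box base, 120 mm (x) by 60 mm (y) inside, 126 x 66 mm outside. Open on top, fixed. White floor, upper face 3 mm above the table; brown kraft rim 3 mm thick, its top 12 mm above the table. Origin at the underside's centre, z up.
- box_heart: Shallow heart-shaped gift box base, point towards its -x, 86 (x) by 87 mm (y) outside; the heart gingerbread's outline with 8 to 9 mm of room all round: it fits only with its axes the same way as the box's, origins together. Open on top, fixed. White floor, upper face 3 mm above the table; brown kraft rim 3 mm thick, its top 12 mm above the table. Origin at the underside's centre, z up.
- spice_jar: Bystander, to be left standing: small amber jar with a steel lid, 34 mm across, 55 mm high, loose, light. Origin at the centre of its underside, z up.
- nozzle: Bystander, to be left standing: small steel icing nozzle (cone, narrow end up), 32 mm across, 42 mm high, loose, light. Origin at the centre of its underside, z up.
Not all that is in view belongs to the job. What is shaped like the cake_bar but grey is not meant. What is shaped like the box_square but orange is not meant.

How it is judged:
At the end, for the whole second after the job is handed in: Each gingerbread lies flat (tilt under 0.06 rad) on the floor of the box of its own shape, inside the rim (its origin within 16 mm of the box's axis and less than 6 mm above the box's underside), and is at rest (horizontal distance between cake_round and box_round below 0.016 m and z of cake_round in the frame of box_round between 0 and 0.006 m and angle between each of cake_round, cake_square, cake_bar, cake_heart's own z axis and vertical below 0.06 rad and linear speed of each of cake_round, cake_square, cake_bar, cake_heart below 0.02 m/s and angular speed of each of cake_round, cake_square, cake_bar, cake_heart below 0.2 rad/s and horizontal distance between cake_square and box_square below 0.016 m and z of cake_square in the frame of box_square between 0 and 0.006 m and horizontal distance between cake_bar and box_bar below 0.016 m and z of cake_bar in the frame of box_bar between 0 and 0.006 m and horizontal distance between cake_heart and box_heart below 0.016 m and z of cake_heart in the frame of box_heart between 0 and 0.006 m); the robot touches nothing.
It fails at once if a gingerbread is dropped or thrown (moves faster than 0.8 m/s while the fingers do not touch it) ((linear speed of cake_round above 0.8 m/s and contact force between the fingers and cake_round below 0.02 N) or (linear speed of cake_square above 0.8 m/s and contact force between the fingers and cake_square below 0.02 N) or (linear speed of cake_bar above 0.8 m/s and contact force between the fingers and cake_bar below 0.02 N) or (linear speed of cake_heart above 0.8 m/s and contact force between the fingers and cake_heart below 0.02 N)).
It fails at once if the small amber glass spice jar with a steel lid is shifted by more than 25 mm or knocked over (distance of spice_jar from where it was at the start of the episode above 0.025 m or angle between spice_jar's own z axis and vertical above 0.5 rad).
It fails at once if the small steel icing nozzle is shifted by more than 25 mm or knocked over (distance of nozzle from where it was at the start of the episode above 0.025 m or angle between nozzle's own z axis and vertical above 0.5 rad).
It also fails if it takes over 90 s, if anything falls off the work surface, if the arm or the gripper's body presses on something with over 40 N, if the wrist force passes 120 N, or if a joint passes its speed limit or range.

ROBOT

A 6-joint arm with a two-finger parallel gripper is mounted at the origin on the work surface. World frame = base frame: x ahead of the robot, y to its left, z up, the work surface at z = 0. Lengths are in m, angles in rad, forces in N, time in s.
With the tool pointing down it reaches from about 0.25 to 0.775 m from the base axis. Payload 8.9 kg.
Tool frame: the origin (TCP) lies between the finger pads; the fingertips stand arm.tip_extent ahead of it and the grasp point (between the pads) lies 6 mm ahead of it (arm.tip_extent is the distance from the TCP to the fingertips, in m); z points along the fingers, y is the line along which they close (so a half turn about z gives the same grasp; the last joint's range is limited). The gripper opens to 85 mm and grips with 20 to 120 N. Pads are 22 mm wide; open, the fingers measure 114 mm over their backs; the gripper's body (76 mm by 85 mm) begins 54 mm behind the grasp point. The pads swing forward as they close: fully open they stand 13 mm farther back than shut.
Start: joints at [-1.306, 0.291, -0.153, 1.127, 0, 1.431], TCP at [0.206, -0.483, 0.256] pointing down, gripper open.
Joint ranges: [-2.52, 2.52], [-0.91, 1.74], [-1.3, 1.37], [-1.96, 2.02], [-1.52, 1.47], [-3.14, 3.14]. Speed limits (rad/s): [2.22, 2.22, 2.79, 3.14, 3.14, 3.14].

INTERFACE

Orientations are given as a unit quaternion [w, x, y, z].
In Python, from cell import arm, cams, ticket gives the robot as it stands.
- The arm moves only by the shell command python3 -m inch 'ROWS' [OPENING]. ROWS is JSON, one flat list of numbers, 6 for each row, row after row: the shift along the tool's x, y, z in units of 0.3 m (1.0 is 0.3 m), then the turn, a rotation vector about the tool's x, y, z in units of 2 rad (1.0 is 2 rad). In form: [dx, dy, dz, wx, wy, wz, dx, dy, dz, wx, wy, wz, ...]. A call has 1 to 8 rows; each row shifts and turns the commanded pose from where the row before left it, along the tool's axes as they then stand; what a row does not reach is not made up. A row lasts 1/10 s, in which the tool goes at most 50 mm and 8.59 degrees, less where a joint would pass 70% of its speed; a pose out of reach is approached as far as the arm can. A call with a number of a shift or a turn outside -1 to 1 is refused whole. A call with a gripper value outside its range is refused whole. OPENING is the opening, from -1 (shut) to 1 (fully open), set as the call begins (- or left out, the last holds). The fingers move at their own pace and stop on an object; the grip force is fixed at half the most. Time passes only in rows, so rows that do not move let the fingers close. It gives the time, the measured TCP pose, the force, the opening and the grip force at its end, in the units of the state.
- arm.state(): the state, without advancing time (a new reading comes with each control period).
- cams.get_image(name): name is "side" or "top" or "wrist"; returns a dict with "image" (480x640x3 uint8, blue, green, red), "depth" (480x640 float32, m along the optical axis (not along the pixel's ray), 0 where there is no reading), "K" (3x3 intrinsics, pixels), "R" (3x3) and "t" (3): a world point X has camera coordinates R X + t; the wrist camera has in their place "tool_from_camera" (4x4, takes a point from camera to tool coordinates, whose origin is the TCP and whose axes are the flange's). Camera axes: x right, y down, z forward; pixel columns grow to the right and rows downward; lengths in m; the calibration is good to about 2 mm. A picture is of the moment at which its call begins: read the wrist's pose just before it.
- ticket.job_done(): hands the job in; it is judged then, once.
The state is a dict: "time": time; "q": joint angles; "joint_velocities": joint speeds; "tau": joint torques, N m; "position": TCP position; "ee_rot": TCP orientation; "ft_force": force on the tool from outside, world axes, zero at the start; "moment": the same for the moment, N m; "grip_width": finger opening in m; "finger_force": force on a finger pad.
Only numpy, scipy, OpenCV 4.12 (cv2) and the standard library are available. Lean on these libraries where they do the work, as an engineer would, in place of code of your own. Each camera call takes 0.05 s, during which the arm holds its last target. There are 200 camera calls.

## Working session

There is one attempt and no reset: what is moved stays moved. The work goes in short steps, Python scripts to look and compute and a shell command to move; the robot and the scene stay as the last step left them, time stands still between calls to the robot, and variables do not carry over. Pictures are saved under pics/ and viewed, at most 14 in all, crops included, and the job is handed in when it is done.

```bash
ls; mkdir -p pics; python3 - <<'E'
from cell import arm,cams
import cv2,numpy as np
print(arm.state(), arm.tip_extent)
for n in("top","side"):
    d=cams.get_image(n); np.savez(f"{n}0.npz",**d); cv2.imwrite(f"pics/{n}0.png",d["image"])
    print(n,d["K"].tolist(),np.round(d["R"],3).tolist(),d["t"], (-d["R"].T@d["t"]))
E
```

```text
pics
{'time': 0.0, 'q': array([-1.30629471e+00,  2.91274810e-01, -1.54099537e-01,  1.12668551e+00,
       -1.66122297e-05,  1.43151238e+00]), 'joint_velocities': array([-0.00045741,  0.00020198, -0.00081802, -0.00267456,  0.00109637,
       -0.00089772]), 'tau': array([-7.66189060e-04, -5.37138247e+01,  3.31376088e+01,  1.59533584e-02,
       -2.24690448e-04,  2.97191434e-06]), 'position': array([ 0.20617819, -0.48239959,  0.25574511]), 'ee_rot': array([-6.30007457e-04,  9.79688588e-01,  2.00523993e-01, -4.78180721e-05]), 'ft_force': array([-0.44917189,  0.17950307, -0.02206273]), 'moment': array([-0.01667557, -0.00887451, -0.07147556]), 'finger_force': 0.0, 'grip_width': 0.08514627645606639} 0.025
top [[526.9187720907731, 0.0, 321.97966824916585], [0.0, 526.9187720907731, 247.71063810991083], [0.0, 0.0, 1.0]] [[0.023, -1.0, 0.012], [-0.994, -0.025, -0.106], [0.106, -0.009, -0.994]] [0.09656132 0.53640799 1.2886094 ] [0.39461105 0.12149836 1.33682163]
side [[533.9064099345969, 0.0, 323.96110432579525], [0.0, 533.9064099345969, 237.28920595686546], [0.0, 0.0, 1.0]] [[-0.943, -0.332, -0.019], [-0.182, 0.563, -0.806], [0.278, -0.757, -0.592]] [0.53325003 0.07677828 1.07148714] [0.21913682 0.94450446 0.70585096]
```

View pics/top0.png

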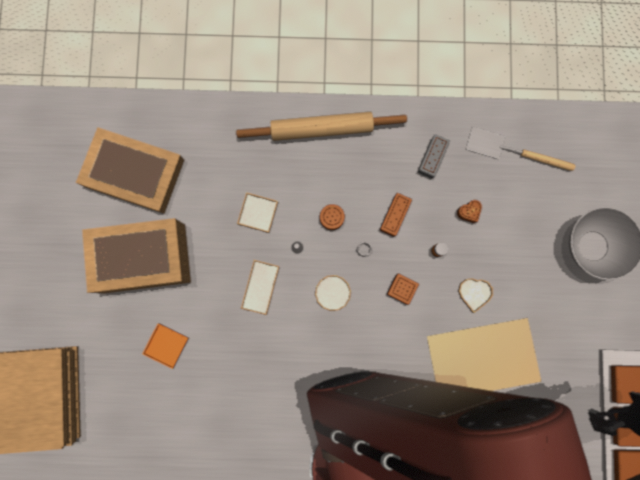

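View pics/side0.png

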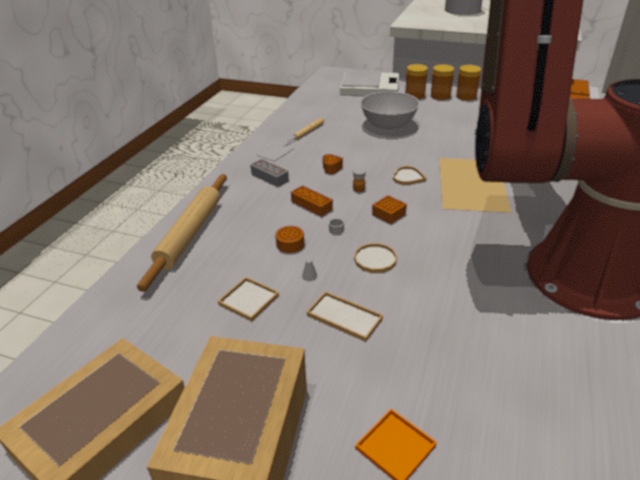

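The top view shows:
- **Cakes:** round (332,217), bar (396,214), square (403,289), heart (470,211).
- **Boxes:** square (258,213), bar (261,288), round (333,293), heart (475,294).
- **Bystanders:** nozzle (297,246), jar (440,250), plus a small grey ring (364,249).

**What could be mistaken for what:**
- **Bar:** brown (396,214) or grey (433,157). I take the brown one.
- **Square box:** white (258,213) or orange (166,345). I take the white one, not the long box (261,288).

Next I'll measure and check one crop.

```bash
cat > vis.py <<'E'
import cv2,numpy as np
def cast(d,px,h):
    px=np.atleast_2d(np.asarray(px,float)); R=d["R"];C=-R.T@d["t"]
    r=np.c_[px,np.ones(len(px))]@np.linalg.inv(d["K"]).T@R
    return (C+r*((h-C[2])/r[:,2])[:,None])[:,:2]
def heartfit(p):  # symmetry axis: direction from farthest contour point (tip) to rest
    c=p.mean(0); t=p[np.argmax(((p-c)**2).sum(1))]; return t
def blobs(d,mask,h,roi,amin=60):
    x0,y0,x1,y1=roi; m=np.zeros_like(mask); m[y0:y1,x0:x1]=mask[y0:y1,x0:x1]
    m=cv2.morphologyEx(m,cv2.MORPH_CLOSE,np.ones((5,5),np.uint8))
    out=[]
    for c in cv2.findContours(m,cv2.RETR_EXTERNAL,cv2.CHAIN_APPROX_NONE)[0]:
        if cv2.contourArea(c)<amin: continue
        w=cast(d,c[:,0],h); r=cv2.minAreaRect((w*1000).astype(np.float32)); M=cv2.moments((w*1000).astype(np.float32))
        out.append((c[:,0].mean(0).round(),np.array([M["m10"],M["m01"]])/M["m00"],r,w))
    return out
E
python3 - <<'E'
from vis import *
d=dict(np.load("top0.npz")); im=d["image"]; hsv=cv2.cvtColor(im,cv2.COLOR_BGR2HSV)
roi=(225,180,510,325)
cv2.imwrite("pics/crop.png",cv2.resize(im[180:325,225:510],None,fx=2.8,fy=2.8,interpolation=cv2.INTER_CUBIC))
cake=((hsv[...,1]>110)).astype(np.uint8)*255
white=((hsv[...,2]>190)&(hsv[...,1]<60)).astype(np.uint8)*255
for nm,m,h in(("cake",cake,.032),("white",white,.003)):
    for px,c,r,w in blobs(d,m,h,roi):
        R=d["R"];C=-R.T@d["t"]; u,v=px.astype(int); z=d["depth"][v,u]; P=R.T@(np.linalg.inv(d["K"])@[u,v,1]*z-d["t"])
        print(nm,px,"cent",c.round(1),"rect",np.round(r[0],1),np.round(r[1],1),round(r[2],1),"z",P[2].round(4))
m=((hsv[...,1]<80)&(hsv[...,2]<110)).astype(np.uint8)*255
for px,c,r,w in blobs(d,m,.03,roi,15): print("dark",px,c.round(1),np.round(r[1]))
print(cast(d,[[297,246]],.03),cast(d,[[440,250]],.04),cast(d,[[364,250]],.01), hsv[288,333],hsv[217,332])
E
```

```text
cake [403. 289.] cent [436.5 -91.9] rect [436.3 -92.2] [59.4 57.9] 64.7 z 0.0369
cake [332. 217.] cent [612.1  87. ] rect [611.6  86.1] [60.9 60.2] 1.4 z 0.0319
cake [470. 211.] cent [ 635.1 -260.8] rect [ 639.1 -259.2] [53.9 56.2] 72.7 z 0.034
cake [395. 214.] cent [622.4 -73. ] rect [622.3 -73. ] [ 42.6 105.4] 66.8 z 0.0326
white [475. 293.] cent [ 431.4 -279.8] rect [ 435.5 -280.5] [66.6 65.5] 39.2 z 0.0058
white [332. 293.] cent [422.6  80.6] rect [423.7  80. ] [78.  78.3] 1.3 z 0.0017
white [260. 287.] cent [432.6 263.1] rect [433.1 262.7] [ 56.6 119. ] 76.5 z 0.0047
white [258. 213.] cent [622.5 276.3] rect [622.6 276.2] [74.5 73.6] 76.1 z 0.0036
dark [434. 252.] [ 529. -169.] [31. 24.]
dark [297. 247.] [533.5 172.1] [25. 25.]
dark [463. 218.] [ 618.5 -239.5] [56. 22.]
[[0.53645576 0.17181741]] [[ 0.53414498 -0.18328806]] [[0.53262405 0.00268029]] [ 26  26 207] [ 11 161 162]
```

View pics/crop.png

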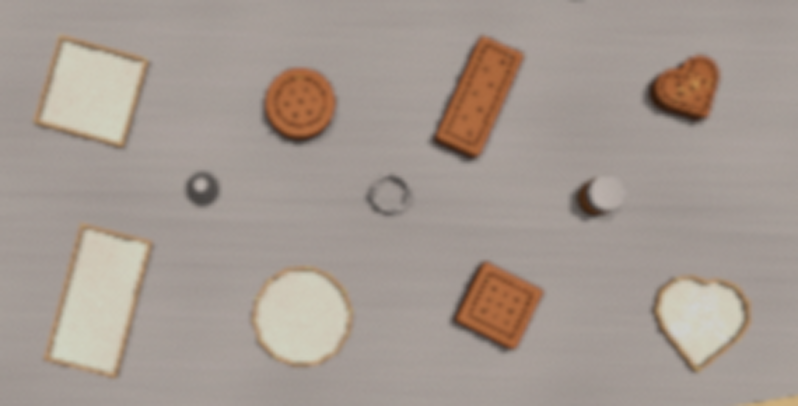

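The crop confirms the choices: four brown cakes and four white-floored boxes. Both heart tips point down in the image, toward the robot. Next come the heart axes and the overall plan.

```bash
cat > go.py <<'E'
# usage: go.py x y z(mm) psi(deg, tool-x yaw; fingers close perpendicular) -> total rows numbers
import sys,numpy as np
from scipy.spatial.transform import Rotation as Ro
from cell import arm
def pose():
    s=arm.state(); q=s["ee_rot"]; return s,Ro.from_quat([*q[1:],q[0]]).as_matrix()
if __name__=="__main__":
    x,y,z,psi=map(float,sys.argv[1:5]); s,R=pose(); p=np.radians(psi)
    T=np.array([[np.cos(p),np.sin(p),0],[np.sin(p),-np.cos(p),0],[0,0,-1]]).T
    T=np.array([[np.cos(p),np.sin(p),0],[np.sin(p),-np.cos(p),0],[0,0,-1.]])
    d=np.array([x,y,z])/1000-s["position"]
    print("t",round(s["time"],1),"q6",s["q"][5].round(2),"pos",s["position"].round(4),"yaw",np.degrees(np.arctan2(R[1,0],R[0,0])).round(1))
    print("turn units",(Ro.from_matrix(R.T@T).as_rotvec()/2).round(3)," shift before turn",(R.T@d/.3).round(3)," shift after turn",(T.T@d/.3).round(3))
E
python3 - <<'E'
from vis import *
d=dict(np.load("top0.npz")); hsv=cv2.cvtColor(d["image"],cv2.COLOR_BGR2HSV); roi=(225,180,510,325)
cake=((hsv[...,1]>110)).astype(np.uint8)*255
white=((hsv[...,2]>190)&(hsv[...,1]<60)).astype(np.uint8)*255
for m,h,nm in((cake,.032,"cake"),(white,.003,"box")):
    for px,c,r,w in blobs(d,m,h,roi):
        w=w*1000
        print(nm,px,"rect",np.round(r[0],1),"edge dirs deg",np.degrees([np.arctan2(*(b[::-1])) for b in np.diff(cv2.boxPoints(r),axis=0)[:2]]).round(1),np.linalg.norm(np.diff(cv2.boxPoints(r),axis=0)[:2],axis=1).round(0))
        if px[0]>450:
            t=w[np.argmax(np.linalg.norm(w-c,axis=1))]; v=c-t
            cc=(w*10).astype(np.int32)[:,None]; hl=cv2.convexHull(cc,returnPoints=False); df=cv2.convexityDefects(cc,np.sort(hl[:,0])[::-1][:,None]); n=cc[df[np.argmax(df[:,0,3]),0,2],0]/10
            print("  heart tip",t.round(1),"cent",c.round(1),"len",np.linalg.norm(v).round(1),"yaw",np.degrees(np.arctan2(v[1],v[0])).round(1),"notch",n,"yaw",np.degrees(np.arctan2(*(n-t)[::-1])).round(1))
            u=v/np.linalg.norm(v); a=(w-c)@u; b=(w-c)@[-u[1],u[0]]; print("   ext along",a.min(),a.max(),"across",b.min(),b.max())
E
python3 go.py 622 -73 200 90
```

```text
cake [403. 289.] rect [436.3 -92.2] edge dirs deg [-25.3  64.7] [58. 59.]
cake [332. 217.] rect [611.6  86.1] edge dirs deg [-88.6   1.4] [60. 61.]
cake [470. 211.] rect [ 639.1 -259.2] edge dirs deg [-17.3  72.7] [56. 54.]
  heart tip [ 661.7 -281.3] cent [ 635.1 -260.8] len 33.6 yaw 142.3 notch [ 650.6 -250.8] yaw 109.9
   ext along -33.57630934165842 29.2270780956581 across -26.37109392001754 27.41601585038523
cake [395. 214.] rect [622.3 -73. ] edge dirs deg [-23.2  66.8] [105.  43.]
box [475. 293.] rect [ 435.5 -280.5] edge dirs deg [-50.8  39.2] [65. 67.]
  heart tip [ 390.5 -275.4] cent [ 431.4 -279.8] len 41.2 yaw -6.2 notch [ 458.5 -275.8] yaw -0.3
   ext along -41.162316706299976 31.428737120377466 across -36.479080971080755 35.580372886001925
box [332. 293.] rect [423.7  80. ] edge dirs deg [-88.7   1.3] [78. 78.]
box [260. 287.] rect [433.1 262.7] edge dirs deg [-13.5  76.5] [119.  57.]
box [258. 213.] rect [622.6 276.2] edge dirs deg [-13.9  76.1] [74. 74.]
t 0.1 q6 1.43 pos [ 0.2062 -0.4825  0.2558] yaw 23.1
turn units [-0.    -0.    -0.584]  shift before turn [ 1.811 -0.71   0.187]  shift after turn [1.365 1.386 0.186]
```

```bash
python3 -m inch '[0.12,-0.047,0,0,0,0, 0.12,-0.047,0,0,0,0, 0.12,-0.047,0,0,0,0, 0.12,-0.047,0,0,0,0, 0.12,-0.047,0,0,0,0, 0.12,-0.047,0,0,0,0, 0.12,-0.047,0,0,0,0, 0.12,-0.047,0,0,0,0]' 1; python3 -m inch '[0.12,-0.047,0,0,0,0, 0.12,-0.047,0,0,0,0, 0.12,-0.047,0,0,0,0, 0.12,-0.047,0,0,0,0, 0.12,-0.047,0,0,0,0, 0.12,-0.047,0,0,0,0, 0.12,-0.047,0,0,0,0, 0,0,0,0,0,-0.07]'; python3 -m inch '[0,0,0,0,0,-0.074, 0,0,0,0,0,-0.074, 0,0,0,0,0,-0.074, 0,0,0,0,0,-0.074, 0,0,0,0,0,-0.074, 0,0,0,0,0,-0.074, 0,0,0,0,0,-0.074, 0,0,0,0,0,-0.074]'; python3 -m inch '[0,0,0,0,0,-0.074, 0,0,0,0,0,-0.074, 0,0,0,0,0,-0.074, 0,0,0,0,0,-0.074, 0,0,0,0,0,-0.074, 0,0,0,0,0,-0.074, 0,0,0,0,0,-0.06, 0,0,0,0,0,0]'; python3 go.py 622.3 -73 250 156.8
python3 - <<'E'
from cell import cams
import cv2
d=cams.get_image("wrist"); cv2.imwrite("pics/w1.png",d["image"]); print(d["tool_from_camera"].round(3),d["K"])
E
```

```text
time: 0.9
position: [0.4276, -0.2645, 0.2561]
ee_rot: [-0.0, 0.98, 0.201, -0.0]
ft_force: [-0.2, -0.5, -0.2]
grip_width: 0.0857
finger_force: 0.0
time: 1.7
position: [0.622, -0.0727, 0.2553]
ee_rot: [-0.001, 0.963, 0.27, 0.0]
ft_force: [-0.9, 0.0, 1.1]
grip_width: 0.0853
finger_force: 0.0
time: 2.5
position: [0.6195, -0.076, 0.2558]
ee_rot: [-0.0, 0.647, 0.762, -0.0]
ft_force: [0.4, -1.5, -0.1]
grip_width: 0.0854
finger_force: 0.0
time: 3.3
position: [0.6195, -0.076, 0.2559]
ee_rot: [-0.0, 0.201, 0.98, 0.0]
ft_force: [0.2, 0.6, -0.1]
grip_width: 0.0855
finger_force: 0.0
t 3.3 q6 0.16 pos [ 0.6195 -0.076   0.2559] yaw 156.8
turn units [-0. -0.  0.]  shift before turn [-0.004  0.013  0.02 ]  shift after turn [-0.004  0.013  0.02 ]
[[ 0.    -0.951 -0.31   0.08 ]
 [ 1.     0.001 -0.001 -0.   ]
 [ 0.001 -0.31   0.951 -0.118]
 [ 0.     0.     0.     1.   ]] [[411.06437851   0.         319.61811643]
 [  0.         411.06437851 241.20883994]
 [  0.           0.           1.        ]]
```

View pics/w1.png

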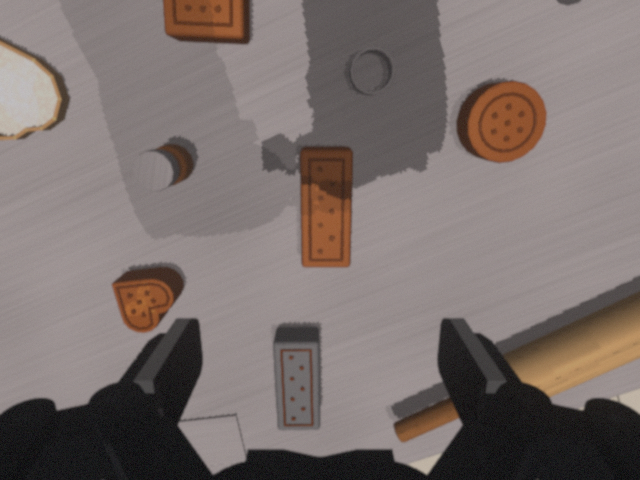

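The wrist view shows the brown bar at (326,207), the grey decoy at (297,377), the round cake at (502,120) and the heart with its tip near (115,285) and notch near (158,310). I'll measure these from this image.

```bash
cat > wr.py <<'E'
from vis import *; from go import pose; from cell import cams
def wrist(sat=110,hs=((('cake',.032)),)):
    s,Rt=pose(); d=dict(cams.get_image("wrist")); T=d["tool_from_camera"]
    Rwc=Rt@T[:3,:3]; C=s["position"]+Rt@T[:3,3]; d["R"]=Rwc.T; d["t"]=-Rwc.T@C; return d
def cakes(d,roi=(0,0,640,330)):
    hsv=cv2.cvtColor(d["image"],cv2.COLOR_BGR2HSV)
    m=((hsv[...,1]>110)&(hsv[...,2]>105)&(hsv[...,0]<13)).astype(np.uint8)*255; return blobs(d,m,.032,roi,800)
def show(d,bl):
    for px,c,r,w in bl:
        e=np.diff(cv2.boxPoints(r),axis=0)[:2]
        print(px,"cent",c.round(1),"rect",np.round(r[0],1),"edges",np.degrees(np.arctan2(e[:,1],e[:,0])).round(1),np.linalg.norm(e,axis=1).round(1))
def heart(c,w):
    w=w*1000; t=w[np.argmax(np.linalg.norm(w-c,axis=1))]; v=c-t; u=v/np.linalg.norm(v); a=(w-c)@u; b=(w-c)@[-u[1],u[0]]
    print("  tip",t.round(1),"len",np.linalg.norm(v).round(1),"yaw",np.degrees(np.arctan2(u[1],u[0])).round(1),"along",a.min().round(1),a.max().round(1),"across",b.min().round(1),b.max().round(1))
E
python3 - <<'E'
from wr import *
d=wrist(); b=cakes(d); show(d,b)
for x in b:
    if x[0][0]<200 and x[0][1]>200: heart(x[1],x[3])
E
```

```text
[142. 302.] cent [ 638.6 -261.9] rect [ 641.8 -259.5] edges [-15.3  74.7] [49.7 52.1]
[324. 228.] cent [639.9 -80.8] rect [637.3 -78.6] edges [-23.1  66.9] [74.5 42.3]
[506. 120.] cent [614.7  87.3] rect [614.7  87.6] edges [-17.  73.] [61.5 60.6]
[203.  17.] cent [453.5 -99.3] rect [452.9 -99.8] edges [-25.9  64.1] [25.5 57.8]
  tip [ 612.1 -277.6] len 30.9 yaw 30.7 along -30.9 22.2 across -30.3 29.2
```

```bash
python3 -m inch '[-0.004,0.013,0.1,0,0,0, 0,0,0.12,0,0,0, 0,0,0.12,0,0,0, 0,0,0.12,0,0,0, 0,0,0.12,0,0,0, 0,0,0.08,0,0,0, 0,0,0.05,0,0,0, 0,0,0.023,0,0,0]'; python3 -m inch '[0,0,0,0,0,0,0,0,0,0,0,0,0,0,0,0,0,0,0,0,0,0,0,0,0,0,0,0,0,0,0,0,0,0,0,0]' -1; python3 -m inch '[0,0,0,0,0,0,0,0,-0.02,0,0,0,0,0,-0.05,0,0,0,0,0,-0.1,0,0,0,0,0,-0.1,0,0,0,0,0,-0.1,0,0,0,0,0,-0.1,0,0,0,0,0,0,0,0,0]'; python3 go.py 433.1 262.7 180 166.5; python3 - <<'E'
from wr import *
d=wrist(); cv2.imwrite("pics/w2.png",d["image"])
E
```

```text
time: 4.2
position: [0.6213, -0.0727, 0.0346]
ee_rot: [-0.001, 0.203, 0.979, 0.0]
ft_force: [0.1, -0.2, -0.1]
grip_width: 0.0855
finger_force: 0.0
time: 4.8
position: [0.6234, -0.0732, 0.0379]
ee_rot: [0.001, 0.202, 0.979, -0.0]
ft_force: [-0.1, -0.2, 6.5]
grip_width: 0.0429
finger_force: 62.4
time: 5.6
position: [0.6246, -0.0735, 0.1823]
ee_rot: [0.004, 0.202, 0.979, -0.0]
ft_force: [-0.0, 0.2, -0.1]
grip_width: 0.0426
finger_force: 61.5
t 5.6 q6 0.17 pos [ 0.6246 -0.0735  0.1823] yaw 156.7
turn units [ 0.     0.004 -0.085]  shift before turn [1.029e+00 7.780e-01 1.000e-03]  shift after turn [0.882 0.941 0.008]
```

View pics/w2.png

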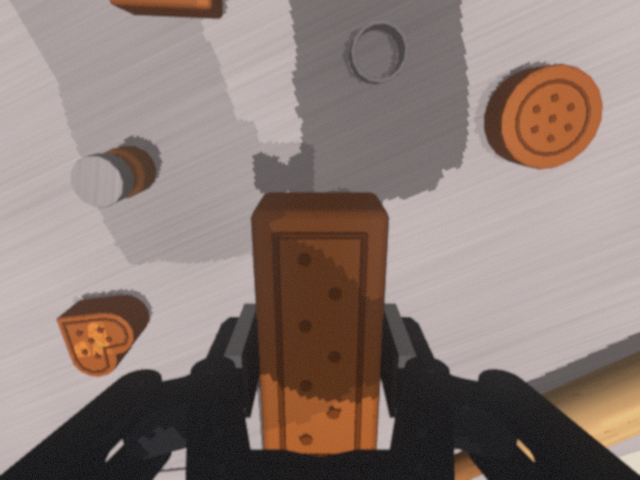

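The bar is held. Wrist depth will give its height and length offset in the grip, and the fingertip depth.

```bash
python3 - <<'E'
from wr import *
d=wrist(); s,Rt=pose(); T=d["tool_from_camera"]
def tl(u,v):
    z=np.median(d["depth"][v-1:v+2,u-1:u+2]); p=np.linalg.inv(d["K"])@[u,v,1]*z; return (T[:3,:3]@p+T[:3,3])*1000
for n,u,v in(("top",320,300),("top",320,400),("top",320,250),("endface",320,202),("toplip",320,226),("pad",245,320),("pad",245,350),("pad",395,320),("pad",240,380)): print(n,tl(u,v).round(1))
E
```

```text
top [19.3 -0.3  5.7]
top [-20.6  -0.2   5.8]
top [36.8 -0.3  5.9]
endface [49.7 -0.3 17.9]
toplip [44.8 -0.3  5.5]
pad [ 11.3 -25.7   6.7]
pad [ 11.7 -22.5 -12.1]
pad [11.4 25.2  6.6]
pad [  5.3 -23.3 -17.6]
```

```bash
python3 -m inch '[0,0,0,0,0.004,-0.043, 0,0,0,0,0,-0.042, 0.06,0.065,0,0,0,0, 0.09,0.095,0,0,0,0, 0.09,0.095,0,0,0,0, 0.09,0.095,0,0,0,0, 0.09,0.095,0,0,0,0, 0.09,0.095,0,0,0,0]';python3 -m inch '[0.09,0.095,0,0,0,0, 0.09,0.095,0,0,0,0, 0.09,0.095,0,0,0,0, 0.07,0.075,0,0,0,0, 0.04,0.045,0,0,0,0, 0.02,0.02,0,0,0,0, 0,0,0,0,0,0]'; python3 go.py 431 263 44 166.5
```

```text
time: 6.5
position: [0.5095, 0.1213, 0.1775]
ee_rot: [-0.005, 0.118, 0.993, 0.001]
ft_force: [0.4, 0.1, -1.1]
grip_width: 0.0427
finger_force: 61.5
time: 7.2
position: [0.4237, 0.2725, 0.1791]
ee_rot: [-0.005, 0.117, 0.993, 0.001]
ft_force: [-0.4, 0.4, -0.2]
grip_width: 0.0427
finger_force: 61.5
t 7.2 q6 0.66 pos [0.4237 0.2725 0.1791] yaw 166.6
turn units [ 0.    -0.005  0.001]  shift before turn [-0.035 -0.025  0.45 ]  shift after turn [-0.031 -0.025  0.45 ]
```

```bash
python3 -m inch '[0,0,0,0,-0.005,0, -0.031,-0.025,0,0,0,0, 0,0,0.1,0,0,0, 0,0,0.12,0,0,0, 0,0,0.11,0,0,0, 0,0,0.07,0,0,0, 0,0,0.03,0,0,0, 0,0,0,0,0,0]'; python3 go.py 431 263 41 166.5;python3 - <<'E'
from cell import cams
import cv2,numpy as np
d=cams.get_image("side"); cv2.imwrite("pics/s1.png",cv2.resize(d["image"][180:400,200:500],None,fx=2.6,fy=2.6))
E
```

```text
time: 8.0
position: [0.4322, 0.2617, 0.0501]
ee_rot: [0.0, 0.118, 0.993, -0.0]
ft_force: [0.2, -0.4, -0.8]
grip_width: 0.0426
finger_force: 61.5
t 8.0 q6 0.64 pos [0.4322 0.2617 0.0501] yaw 166.4
turn units [-0.     0.    -0.001]  shift before turn [0.005 0.003 0.03 ]  shift after turn [0.005 0.003 0.03 ]
```

View pics/s1.png

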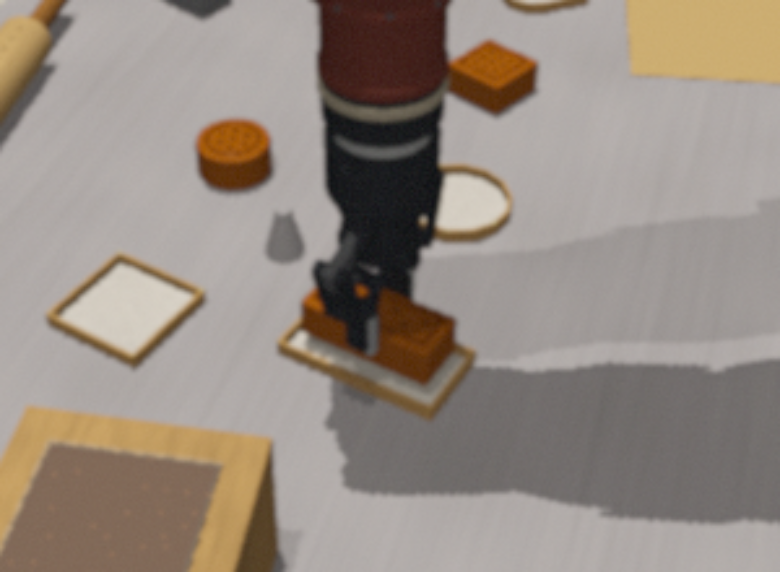

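The side view shows the bar centred above its own box, with the fingertips about 10 mm above its underside. I'll lower it and release.

```bash
python3 -m inch '[0.005,0.003,0.018,0,0,0, 0,0,0.008,0,0,0, 0,0,0.004,0,0,0, 0,0,0,0,0,0,0,0,0,0,0,0]'
```

```text
time: 8.55
position: [0.4311, 0.2642, 0.0421]
ee_rot: [0.001, 0.118, 0.993, 0.0]
ft_force: [-0.7, 0.4, -0.5]
grip_width: 0.0426
finger_force: 61.5
```

```bash
python3 -m inch '[0,0,0.004,0,0,0, 0,0,0,0,0,0,0,0,0,0,0,0]'; python3 -m inch '[0,0,0,0,0,0,0,0,0,0,0,0,0,0,0,0,0,0,0,0,0,0,0,0,0,0,0,0,0,0]' 1;  python3 -m inch '[0,0,-0.04,0,0,0,0,0,-0.08,0,0,0,0,0,-0.12,0,0,0,0,0,-0.12,0,0,0,0,0,-0.12,0,0,0,0,0,-0.08,0,0,0,0,0,0,0,0,0]'; python3 go.py 611.6 86.1 230 150; python3 - <<'E'
from wr import *
d=wrist(); show(d,cakes(d))
E
```

```text
time: 8.85
position: [0.4312, 0.2642, 0.0408]
ee_rot: [0.001, 0.118, 0.993, 0.001]
ft_force: [-0.1, 0.9, 0.6]
grip_width: 0.0431
finger_force: 61.6
time: 9.35
position: [0.4309, 0.2641, 0.0407]
ee_rot: [0.001, 0.118, 0.993, 0.0]
ft_force: [0.4, -0.5, 0.8]
grip_width: 0.0853
finger_force: 0.0
time: 10.05
position: [0.4323, 0.2648, 0.2129]
ee_rot: [0.004, 0.118, 0.993, 0.002]
ft_force: [0.6, 0.2, 0.5]
grip_width: 0.0853
finger_force: 0.0
t 10.1 q6 0.64 pos [0.4323 0.2648 0.2129] yaw 166.5
turn units [0.003 0.003 0.144]  shift before turn [-0.721 -0.439 -0.054]  shift after turn [-0.815 -0.217 -0.057]
[315. 245.] cent [454.8 257. ] rect [452.1 258.7] edges [-13.6  76.4] [63.9 42.8]
```

```bash
python3 -m inch '[-0.07,-0.042,0,0.003,0.003,0, -0.12,-0.073,0,0,0,0, -0.12,-0.073,0,0,0,0, -0.12,-0.073,0,0,0,0, -0.12,-0.073,0,0,0,0, -0.12,-0.073,0,0,0,0, -0.054,-0.03,0,0,0,0, 0,0,0,0,0,0]'; python3 go.py 613 87 36 166.5; python3 - <<'E'
from wr import *
d=wrist(); show(d,cakes(d))
E
```

```text
time: 10.9
position: [0.612, 0.0836, 0.207]
ee_rot: [-0.003, 0.119, 0.993, -0.003]
ft_force: [-0.8, 1.8, -0.1]
grip_width: 0.0853
finger_force: 0.0
t 10.9 q6 0.26 pos [0.612  0.0836 0.207 ] yaw 166.3
turn units [-0.003 -0.003 -0.002]  shift before turn [-0.003  0.015  0.57 ]  shift after turn [-0.     0.012  0.57 ]
[325. 235.] cent [623.7  82.5] rect [623.7  81.8] edges [-34.8  55.2] [39.2 61.2]
[20. 40.] cent [449.  -79.8] rect [447.1 -79.3] edges [-24.7  65.3] [53.4 26.3]
```

```bash
python3 -m inch '[0,0.012,0.05,-0.003,-0.003,0, 0,0,0.1,0,0,0, 0,0,0.12,0,0,0, 0,0,0.12,0,0,0, 0,0,0.09,0,0,0, 0,0,0.06,0,0,0, 0,0,0.03,0,0,0, 0,0,0,0,0,0]'; python3 go.py 613 87 36 166.5;python3 -m inch '[0,0,0,0,0,0,0,0,0,0,0,0,0,0,0,0,0,0,0,0,0,0,0,0,0,0,0,0,0,0]' -1; python3 -m inch '[0,0,0,0,0,0,0,0,-0.02,0,0,0,0,0,-0.06,0,0,0,0,0,-0.1,0,0,0,0,0,-0.12,0,0,0,0,0,-0.1,0,0,0,0,0,-0.05,0,0,0,0,0,0,0,0,0]'; python3 go.py 423.7 80 100 166.5; python3 - <<'E'
from wr import *
d=wrist(); cv2.imwrite("pics/w3.png",d["image"]); T=d["tool_from_camera"]
for u,v in((320,300),(320,350),(320,230)):
    z=np.median(d["depth"][v-1:v+2,u-1:u+2]); print(((T[:3,:3]@(np.linalg.inv(d["K"])@[u,v,1]*z)+T[:3,3])*1000).round(1))
E
```

```text
time: 11.75
position: [0.6106, 0.0901, 0.0365]
ee_rot: [-0.0, 0.117, 0.993, 0.0]
ft_force: [0.2, -0.3, 0.3]
grip_width: 0.0852
finger_force: 0.0
t 11.8 q6 0.26 pos [0.6106 0.0901 0.0365] yaw 166.5
turn units [ 0. -0.  0.]  shift before turn [-0.01  -0.008  0.002]  shift after turn [-0.01  -0.008  0.002]
time: 12.25
position: [0.6129, 0.0896, 0.0396]
ee_rot: [0.002, 0.118, 0.993, 0.001]
ft_force: [-3.2, 0.9, 7.8]
grip_width: 0.0612
finger_force: 63.7
time: 13.05
position: [0.6137, 0.0893, 0.1759]
ee_rot: [0.004, 0.118, 0.993, 0.001]
ft_force: [-0.5, 0.8, -0.5]
grip_width: 0.0614
finger_force: 65.5
t 13.1 q6 0.26 pos [0.6137 0.0893 0.1759] yaw 166.5
turn units [ 0.001  0.004 -0.   ]  shift before turn [ 0.61  -0.179  0.248]  shift after turn [ 0.608 -0.178  0.253]
[19.2 -0.2  6.1]
[-0.8 -0.2  7.3]
[ -6.9  -0.2 176.1]
```

View pics/w3.png

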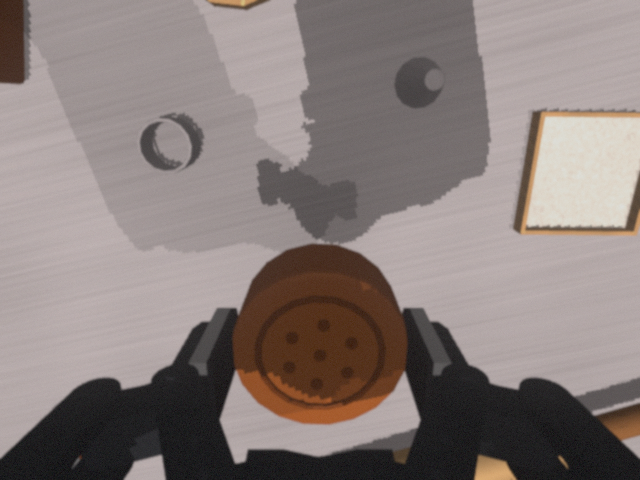

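```bash
python3 -m inch '[0,0,0,0.001,0.004,0, 0.06,-0.018,0,0,0,0, 0.12,-0.035,0,0,0,0, 0.13,-0.037,0,0,0,0, 0.13,-0.037,0,0,0,0, 0.11,-0.032,0,0,0,0, 0.06,-0.018,0,0,0,0, 0,0,0,0,0,0]'; python3 go.py 421 81 50 166.5
```

```text
time: 13.9
position: [0.4183, 0.0803, 0.1727]
ee_rot: [-0.005, 0.118, 0.993, -0.0]
ft_force: [-0.0, 0.5, -1.9]
grip_width: 0.0614
finger_force: 65.5
t 13.9 q6 0.25 pos [0.4183 0.0803 0.1727] yaw 166.5
turn units [-0.001 -0.005 -0.   ]  shift before turn [-0.012  0.005  0.409]  shift after turn [-0.008  0.004  0.409]
```

```bash
python3 -m inch '[-0.009,0.004,0.05,0,-0.005,0, 0,0,0.1,0,0,0, 0,0,0.12,0,0,0, 0,0,0.08,0,0,0, 0,0,0.04,0,0,0, 0,0,0.015,0,0,0,0,0,0,0,0,0]'; python3 go.py 421 81 43.5 166.5
```

```text
time: 14.6
position: [0.4249, 0.0807, 0.0514]
ee_rot: [0.001, 0.118, 0.993, -0.001]
ft_force: [0.4, 0.7, -1.0]
grip_width: 0.0611
finger_force: 65.5
t 14.6 q6 0.26 pos [0.4249 0.0807 0.0514] yaw 166.5
turn units [-0.001  0.001 -0.   ]  shift before turn [ 0.013 -0.002  0.026]  shift after turn [ 0.013 -0.002  0.026]
```

```bash
python3 -m inch '[0.01,0,0.01,0,0,0, 0,0,0.01,0,0,0, 0,0,0.006,0,0,0, 0,0,0,0,0,0,0,0,0,0,0,0]';python3 -m inch '[0,0,0.004,0,0,0, 0,0,0,0,0,0]'; python3 go.py 421 81 43 166.5
```

```text
time: 15.1
position: [0.4221, 0.0814, 0.0445]
ee_rot: [0.002, 0.118, 0.993, -0.001]
ft_force: [-0.5, 0.7, -1.6]
grip_width: 0.0611
finger_force: 65.5
time: 15.3
position: [0.422, 0.0814, 0.0431]
ee_rot: [0.002, 0.118, 0.993, -0.001]
ft_force: [-0.2, 0.5, -1.6]
grip_width: 0.0612
finger_force: 65.5
t 15.3 q6 0.26 pos [0.422  0.0814 0.0431] yaw 166.5
turn units [-0.     0.002 -0.   ]  shift before turn [ 0.003 -0.002  0.   ]  shift after turn [ 0.003 -0.002  0.   ]
```

```bash
python3 -m inch '[0,0,0.004,0,0,0, 0,0,0,0,0,0]'; python3 -m inch '[0,0,0.003,0,0,0, 0,0,0,0,0,0]'; python3 -m inch '[0,0,0,0,0,0,0,0,0,0,0,0,0,0,0,0,0,0,0,0,0,0,0,0,0,0,0,0,0,0]' 1;  python3 -m inch '[0,0,-0.04,0,0,0,0,0,-0.08,0,0,0,0,0,-0.12,0,0,0,0,0,-0.12,0,0,0,0,0,-0.12,0,0,0,0,0,-0.08,0,0,0,0,0,0,0,0,0]'; python3 go.py 436.3 -92.2 200 154.7; python3 - <<'E'
from cell import cams
import cv2,numpy as np
d=cams.get_image("side"); cv2.imwrite("pics/s2.png",cv2.resize(d["image"][180:400,200:500],None,fx=2.6,fy=2.6))
E
```

```text
time: 15.5
position: [0.422, 0.0814, 0.0425]
ee_rot: [0.002, 0.118, 0.993, -0.001]
ft_force: [-3.9, -1.1, 13.2]
grip_width: 0.061
finger_force: 66.9
time: 15.7
position: [0.4221, 0.0814, 0.0424]
ee_rot: [0.002, 0.118, 0.993, -0.001]
ft_force: [-8.3, -1.2, 30.2]
grip_width: 0.0614
finger_force: 68.8
time: 16.2
position: [0.4219, 0.0814, 0.0409]
ee_rot: [0.002, 0.118, 0.993, -0.001]
ft_force: [-0.5, 0.3, -0.2]
grip_width: 0.0854
finger_force: 0.0
time: 16.9
position: [0.4232, 0.0818, 0.212]
ee_rot: [0.005, 0.118, 0.993, -0.0]
ft_force: [0.6, -0.2, 0.2]
grip_width: 0.0856
finger_force: 0.0
t 16.9 q6 0.26 pos [0.4232 0.0818 0.212 ] yaw 166.5
turn units [0.001 0.005 0.103]  shift before turn [-0.177 -0.554  0.041]  shift after turn [-0.287 -0.506  0.04 ]
```

View pics/s2.png

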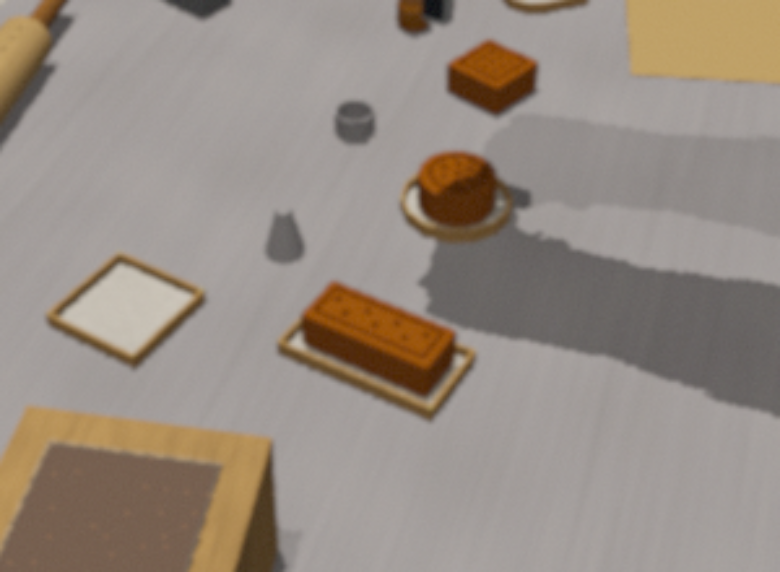

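The side view shows the bar and the round cake lying flat in their boxes, with the bystanders undisturbed. Square next.

```bash
python3 -m inch '[0,0,0,0.001,0.005,0.052, 0,0,0,0,0,0.051, -0.04,-0.071,0,0,0,0, -0.07,-0.124,0,0,0,0, -0.07,-0.124,0,0,0,0, -0.065,-0.115,0,0,0,0, -0.04,-0.071,0,0,0,0, 0,0,0,0,0,0]'; python3 go.py 436.3 -92.2 36 154.7;  python3 - <<'E'
from wr import *
d=wrist(); show(d,cakes(d))
hsv=cv2.cvtColor(d["image"],cv2.COLOR_BGR2HSV); m=((hsv[...,1]>110)&(hsv[...,0]<14)).astype(np.uint8)*255
print("loose"); show(d,blobs(d,m,.032,(200,100,440,330),800))
E
```

```text
time: 17.75
position: [0.4335, -0.0942, 0.2077]
ee_rot: [-0.004, 0.221, 0.975, -0.001]
ft_force: [-0.3, -0.1, -0.6]
grip_width: 0.0856
finger_force: 0.0
t 17.8 q6 0.07 pos [ 0.4335 -0.0942  0.2077] yaw 154.5
turn units [-0.002 -0.003 -0.002]  shift before turn [-0.01   0.013  0.572]  shift after turn [-0.006  0.01   0.572]
[323. 237.] cent [445.  -98.9] rect [442.8 -95.3] edges [-25.4  64.6] [44.4 58. ]
[551. 103.] cent [425.  81.] rect [424.9  81. ] edges [-33.3  56.7] [62.  62.1]
loose
[326. 222.] cent [435.4 -91.7] rect [435.2 -91.6] edges [-25.4  64.6] [61.3 58.2]
```

```bash
python3 -m inch '[-0.007,0.01,0.05,-0.002,-0.003,0, 0,0,0.1,0,0,0, 0,0,0.12,0,0,0, 0,0,0.12,0,0,0, 0,0,0.09,0,0,0, 0,0,0.06,0,0,0, 0,0,0.03,0,0,0, 0,0,0,0,0,0]'; python3 go.py 436 -92 36 154.7;python3 -m inch '[0,0,0,0,0,0,0,0,0,0,0,0,0,0,0,0,0,0,0,0,0,0,0,0,0,0,0,0,0,0]' -1; python3 -m inch '[0,0,0,0,0,0,0,0,-0.02,0,0,0,0,0,-0.06,0,0,0,0,0,-0.1,0,0,0,0,0,-0.12,0,0,0,0,0,-0.1,0,0,0,0,0,-0.05,0,0,0,0,0,0,0,0,0]'; python3 go.py 622.6 276.2 150 166.1; python3 - <<'E'
from wr import *
d=wrist();  T=d["tool_from_camera"]
for u,v in((320,300),(320,350),(320,270),(320,230),(320,255),(320,242)):
    z=np.median(d["depth"][v-1:v+2,u-1:u+2]); print(((T[:3,:3]@(np.linalg.inv(d["K"])@[u,v,1]*z)+T[:3,3])*1000).round(1))
E
```

```text
time: 18.6
position: [0.4359, -0.0888, 0.037]
ee_rot: [-0.001, 0.219, 0.976, 0.0]
ft_force: [-0.2, -0.8, 1.4]
grip_width: 0.0853
finger_force: 0.0
t 18.6 q6 0.07 pos [ 0.4359 -0.0888  0.037 ] yaw 154.7
turn units [ 0.    -0.001  0.   ]  shift before turn [-0.005 -0.009  0.003]  shift after turn [-0.005 -0.009  0.003]
time: 19.1
position: [0.4377, -0.0901, 0.0393]
ee_rot: [0.001, 0.219, 0.976, 0.0]
ft_force: [-1.0, 1.4, 6.6]
grip_width: 0.0589
finger_force: 64.0
time: 19.9
position: [0.4384, -0.0905, 0.1757]
ee_rot: [0.003, 0.219, 0.976, -0.0]
ft_force: [-0.2, 0.3, -1.8]
grip_width: 0.0584
finger_force: 65.3
t 19.9 q6 0.07 pos [ 0.4384 -0.0905  0.1757] yaw 154.7
turn units [ 0.     0.003 -0.1  ]  shift before turn [-0.032  1.368  0.087]  shift after turn [-0.302  1.334  0.086]
[19.2 -0.3  5.8]
[-0.1 -0.3  6.2]
[28.4 -0.3  9.7]
[ -6.7  -0.3 175.1]
[28.7 -0.3 23.6]
[-16.   -0.3 174.8]
```

```bash
python3 -m inch '[0,0,0,0,0.003,-0.05, 0,0,0,0,0,-0.05, -0.013,0.06,0,0,0,0, -0.025,0.11,0,0,0,0, -0.027,0.12,0,0,0,0, -0.027,0.12,0,0,0,0, -0.027,0.12,0,0,0,0, -0.027,0.12,0,0,0,0]'; python3 -m inch '[-0.027,0.12,0,0,0,0, -0.027,0.12,0,0,0,0, -0.027,0.12,0,0,0,0, -0.027,0.12,0,0,0,0, -0.025,0.11,0,0,0,0, -0.02,0.09,0,0,0,0, -0.015,0.06,0,0,0,0, 0,0,0,0,0,0]'; python3 go.py 621 276.6 51 166.1
```

```text
time: 20.75
position: [0.5258, 0.0903, 0.1717]
ee_rot: [-0.004, 0.121, 0.993, 0.001]
ft_force: [0.5, 0.7, -0.2]
grip_width: 0.0586
finger_force: 65.2
time: 21.55
position: [0.628, 0.2942, 0.1707]
ee_rot: [-0.004, 0.12, 0.993, 0.001]
ft_force: [0.3, -0.3, -2.5]
grip_width: 0.0585
finger_force: 65.2
t 21.6 q6 0.57 pos [0.628  0.2942 0.1707] yaw 166.3
turn units [ 0.    -0.004  0.001]  shift before turn [ 0.006 -0.063  0.399]  shift after turn [ 0.009 -0.063  0.399]
```

```bash
python3 -m inch '[0.009,-0.061,0,0,-0.004,0, 0,0,0.08,0,0,0, 0,0,0.12,0,0,0, 0,0,0.1,0,0,0, 0,0,0.06,0,0,0, 0,0,0.03,0,0,0,0,0,0,0,0,0]'; python3 go.py 621 276.6 43.5 166.1
```

```text
time: 22.25
position: [0.6202, 0.2743, 0.0543]
ee_rot: [-0.0, 0.121, 0.993, -0.0]
ft_force: [-0.1, -0.1, -1.0]
grip_width: 0.0584
finger_force: 65.2
t 22.2 q6 0.55 pos [0.6202 0.2743 0.0543] yaw 166.1
turn units [-0. -0.  0.]  shift before turn [-0.001  0.008  0.036]  shift after turn [-0.001  0.008  0.036]
```

```bash
python3 -m inch '[0,0.006,0.018,0,0,0, 0,0,0.012,0,0,0, 0,0,0.006,0,0,0, 0,0,0,0,0,0,0,0,0,0,0,0]';python3 -m inch '[0,0,0.002,0,0,0, 0,0,0,0,0,0]'; python3 go.py 621 276.6 42.4 166.1
```

```text
time: 22.75
position: [0.6222, 0.2771, 0.0456]
ee_rot: [0.002, 0.121, 0.993, 0.001]
ft_force: [-0.6, 0.4, -1.4]
grip_width: 0.0585
finger_force: 65.2
time: 22.95
position: [0.6221, 0.277, 0.0448]
ee_rot: [0.002, 0.121, 0.993, 0.0]
ft_force: [-0.3, -0.2, -2.4]
grip_width: 0.058
finger_force: 65.2
t 22.9 q6 0.55 pos [0.6221 0.277  0.0448] yaw 166.1
turn units [0.001 0.001 0.   ]  shift before turn [ 0.003 -0.002  0.008]  shift after turn [ 0.003 -0.002  0.008]
```

```bash
python3 -m inch '[0,0,0.005,0,0,0, 0,0,0,0,0,0]';python3 -m inch '[0,0,0.003,0,0,0, 0,0,0,0,0,0]';
```

```text
time: 23.15
position: [0.6219, 0.2769, 0.043]
ee_rot: [0.001, 0.121, 0.993, 0.0]
ft_force: [-0.2, 0.1, -1.5]
grip_width: 0.0585
finger_force: 65.2
time: 23.35
position: [0.6221, 0.277, 0.0424]
ee_rot: [0.001, 0.121, 0.993, 0.0]
ft_force: [-0.4, -0.3, 0.2]
grip_width: 0.0582
finger_force: 65.5
```

```bash
python3 -m inch '[0,0,0,0,0,0,0,0,0,0,0,0,0,0,0,0,0,0,0,0,0,0,0,0,0,0,0,0,0,0]' 1;  python3 -m inch '[0,0,-0.04,0,0,0,0,0,-0.08,0,0,0,0,0,-0.12,0,0,0,0,0,-0.12,0,0,0,0,0,-0.12,0,0,0,0,0,-0.1,0,0,0,0,0,-0.06,0,0,0,0,0,0,0,0,0]'; python3 -m inch '[-0.017,-0.06,0,0,0,0, -0.034,-0.12,0,0,0,0, -0.034,-0.12,0,0,0,0, -0.034,-0.12,0,0,0,0, -0.034,-0.12,0,0,0,0, -0.034,-0.12,0,0,0,0, -0.034,-0.12,0,0,0,0, -0.034,-0.12,0,0,0,0]'; python3 -m inch '[-0.034,-0.12,0,0,0,0, -0.034,-0.12,0,0,0,0, -0.034,-0.12,0,0,0,0, -0.034,-0.12,0,0,0,0, -0.034,-0.12,0,0,0,0, -0.034,-0.12,0,0,0,0, 0,0,0,0,0,0]'; python3 go.py 635 -262 230 215
```

```text
time: 23.85
position: [0.6221, 0.277, 0.0423]
ee_rot: [0.001, 0.121, 0.993, 0.0]
ft_force: [0.2, 0.0, -0.6]
grip_width: 0.0855
finger_force: 0.0
time: 24.65
position: [0.6229, 0.2774, 0.2385]
ee_rot: [0.004, 0.121, 0.993, 0.002]
ft_force: [-0.1, 0.1, -0.5]
grip_width: 0.0853
finger_force: 0.0
time: 25.45
position: [0.6299, -0.0059, 0.233]
ee_rot: [0.0, 0.121, 0.993, 0.0]
ft_force: [1.4, -0.6, -0.2]
grip_width: 0.0853
finger_force: 0.0
time: 26.15
position: [0.6372, -0.2332, 0.2323]
ee_rot: [0.0, 0.123, 0.992, -0.0]
ft_force: [0.5, 0.3, -0.1]
grip_width: 0.0853
finger_force: 0.0
t 26.1 q6 -0.21 pos [ 0.6372 -0.2332  0.2323] yaw 165.9
turn units [-0.     0.    -0.429]  shift before turn [-0.016 -0.095  0.008]  shift after turn [ 0.061 -0.075  0.008]
```

```bash
python3 -m inch '[-0.016,-0.095,0,0,0,0, 0,0,0,0,0,-0.072, 0,0,0,0,0,-0.072, 0,0,0,0,0,-0.072, 0,0,0,0,0,-0.072, 0,0,0,0,0,-0.072, 0,0,0,0,0,-0.069, 0,0,0,0,0,0]'; python3 go.py 635 -262 230 215; python3 - <<'E'
from wr import *
d=wrist(); cv2.imwrite("pics/w4.png",d["image"])
hsv=cv2.cvtColor(d["image"],cv2.COLOR_BGR2HSV); m=((hsv[...,1]>110)&(hsv[...,0]<14)).astype(np.uint8)*255
b=blobs(d,m,.032,(200,80,440,330),800); show(d,b); heart(b[0][1],b[0][3])
E
```

```text
time: 26.95
position: [0.6358, -0.2565, 0.2331]
ee_rot: [0.001, -0.304, 0.953, 0.0]
ft_force: [-0.3, -0.5, 0.4]
grip_width: 0.0855
finger_force: 0.0
t 26.9 q6 -1.11 pos [ 0.6358 -0.2565  0.2331] yaw -144.6
turn units [0.    0.001 0.004]  shift before turn [ 0.013 -0.014  0.01 ]  shift after turn [ 0.013 -0.014  0.01 ]
[311. 209.] cent [ 637.5 -263.7] rect [ 641.3 -261.7] edges [-15.8  74.2] [53.8 53.5]
  tip [ 608.9 -279.7] len 32.9 yaw 29.2 along -32.9 23.1 across -28.9 29.2
```

View pics/w4.png

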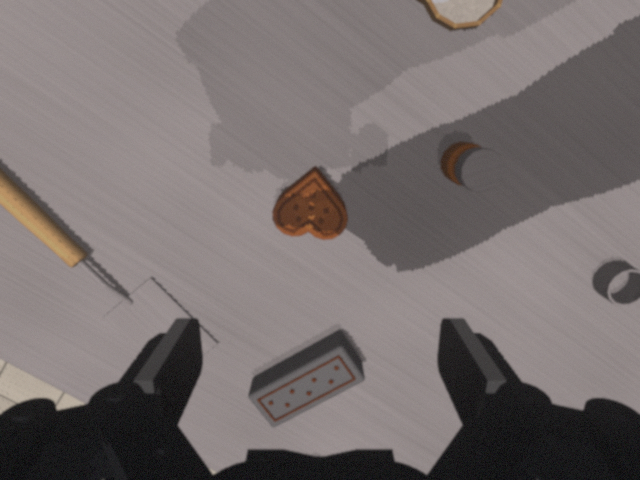

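The wrist view shows the heart clearly: tip at (316,168), lobes toward the bottom, so its yaw is about 29.5°. The jar at (470,165) is well clear of the fingers.

```bash
python3 go.py 641 -261 36 209.5
```

```text
t 27.0 q6 -1.1 pos [ 0.6359 -0.2565  0.2333] yaw -144.9
turn units [0.    0.001 0.049]  shift before turn [-0.004 -0.022  0.658]  shift after turn [-0.007 -0.021  0.658]
```

```bash
python3 -m inch '[0,0,0.04,0,0,0.049, -0.007,-0.021,0.1,0,0,0, 0,0,0.13,0,0,0, 0,0,0.13,0,0,0, 0,0,0.12,0,0,0, 0,0,0.06,0,0,0, 0,0,0.03,0,0,0, 0,0,0,0,0,0]'; python3 go.py 641 -261 36 209.5
```

```text
time: 27.8
position: [0.6412, -0.2607, 0.0499]
ee_rot: [0.001, -0.255, 0.967, 0.001]
ft_force: [0.1, 0.3, 0.2]
grip_width: 0.0854
finger_force: 0.0
t 27.8 q6 -1.01 pos [ 0.6412 -0.2607  0.0499] yaw -150.4
turn units [0.    0.001 0.001]  shift before turn [ 0.001 -0.001  0.046]  shift after turn [ 0.001 -0.001  0.046]
```

```bash
python3 -m inch '[0,0,0.03,0,0,0, 0,0,0.016,0,0,0, 0,0,0,0,0,0]'; python3 -m inch '[0,0,0,0,0,0,0,0,0,0,0,0,0,0,0,0,0,0,0,0,0,0,0,0,0,0,0,0,0,0]' -1; python3 -m inch '[0,0,0,0,0,0,0,0,-0.02,0,0,0,0,0,-0.06,0,0,0,0,0,-0.1,0,0,0,0,0,-0.12,0,0,0,0,0,-0.1,0,0,0,0,0,-0.05,0,0,0,0,0,0,0,0,0]'; python3 - <<'E'
from wr import *
d=wrist(); cv2.imwrite("pics/w5.png",d["image"]); T=d["tool_from_camera"]
for u,v in((320,300),(320,350),(320,380)):
    z=np.median(d["depth"][v-1:v+2,u-1:u+2]); print(((T[:3,:3]@(np.linalg.inv(d["K"])@[u,v,1]*z)+T[:3,3])*1000).round(1))
d=cams.get_image("top"); hsv=cv2.cvtColor(d["image"],cv2.COLOR_BGR2HSV)
m=((hsv[...,2]>175)&(hsv[...,1]<75)).astype(np.uint8)*255
b=blobs(d,m,.003,(440,265,510,325)); show(d,b)
for x in b: heart(x[1],x[3])
cv2.imwrite("pics/bx.png",cv2.resize(d["image"][170:330,380:540],None,fx=3.5,fy=3.5,interpolation=cv2.INTER_CUBIC))
E
python3 go.py 437 -280 150 177
```

```text
time: 28.1
position: [0.642, -0.261, 0.0372]
ee_rot: [0.001, -0.256, 0.967, -0.0]
ft_force: [-1.5, 0.3, -1.2]
grip_width: 0.0851
finger_force: 0.0
time: 28.6
position: [0.6427, -0.2613, 0.0384]
ee_rot: [0.002, -0.256, 0.967, -0.001]
ft_force: [-0.4, -0.4, 5.2]
grip_width: 0.0591
finger_force: 64.2
time: 29.4
position: [0.6431, -0.2619, 0.1755]
ee_rot: [0.003, -0.256, 0.967, -0.002]
ft_force: [0.5, -0.4, 0.3]
grip_width: 0.0593
finger_force: 64.6
[19.2  0.3  6.3]
[-0.1  0.3  6.5]
[-12.5   0.3   6.6]
[453. 282.] cent [ 458.8 -221. ] rect [ 455.4 -227.6] edges [-0. 90.] [91.6 71.2]
  tip [ 501.2 -250.6] len 51.7 yaw 145.1 along -51.7 39.7 across -35.6 41.8
t 29.5 q6 -1.01 pos [ 0.6416 -0.261   0.172 ] yaw -150.3
turn units [-0.     0.001  0.285]  shift before turn [0.624 0.283 0.071]  shift after turn [ 0.678 -0.099  0.073]
```

View pics/w5.png

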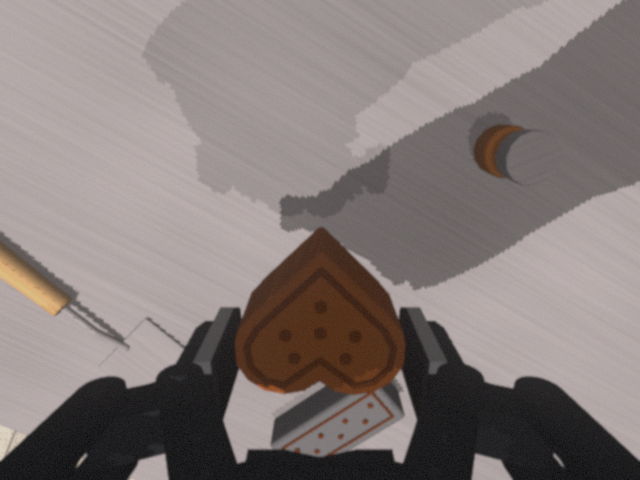

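View pics/bx.png

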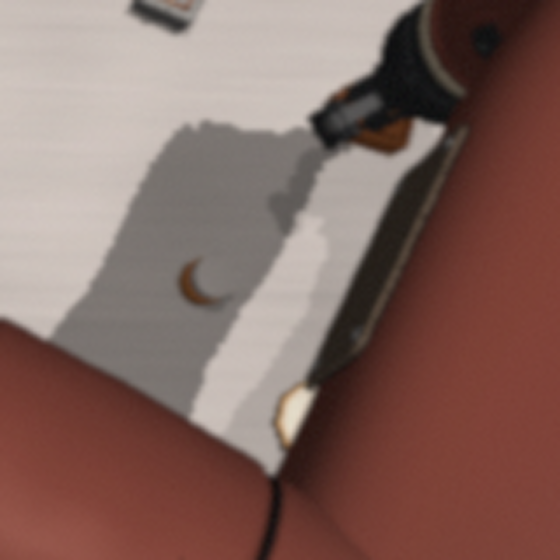

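The heart is held symmetrically, with its tip at (321,230). The arm hides its box from the top camera, so I'll look at the box with the wrist camera partway there.

```bash
python3 -m inch '[0,0,0,0,0,0.072, 0,0,0,0,0,0.072, 0,0,0,0,0,0.072, 0,0,0,0,0,0.069, 0.1,-0.022,0,0,0,0, 0.13,-0.029,0,0,0,0, 0.1,-0.022,0,0,0,0, 0.04,-0.008,0,0,0,0]';python3 -m inch '[0,0,0,0,0,0]'; python3 - <<'E'
from wr import *
d=wrist(); cv2.imwrite("pics/w6.png",d["image"])
hsv=cv2.cvtColor(d["image"],cv2.COLOR_BGR2HSV)
m=((hsv[...,2]>185)&(hsv[...,1]<75)&(hsv[...,1]>18)).astype(np.uint8)*255
b=blobs(d,m,.003,(180,0,480,230),2000); show(d,b)
for x in b: heart(x[1],x[3])
E
```

```text
time: 30.3
position: [0.5262, -0.2792, 0.1702]
ee_rot: [-0.0, 0.027, 1.0, 0.001]
ft_force: [0.6, 0.1, -0.9]
grip_width: 0.0589
finger_force: 64.6
time: 30.4
position: [0.5274, -0.2794, 0.1707]
ee_rot: [0.0, 0.027, 1.0, 0.001]
ft_force: [-0.1, 0.3, -0.4]
grip_width: 0.059
finger_force: 64.6
```

View pics/w6.png

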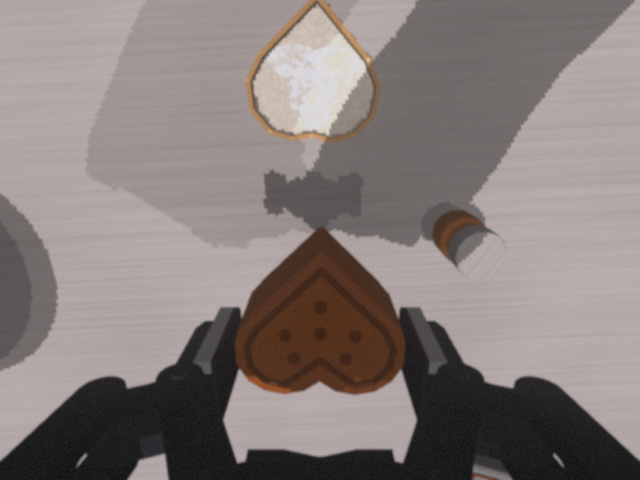

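The box rim is clear: tip near (317,0), notch near (315,135), so it lines up with the held heart within about 1°. I'll measure the rim outline at its top height.

```bash
python3 - <<'E'
from wr import *
d=wrist(); hsv=cv2.cvtColor(d["image"],cv2.COLOR_BGR2HSV)
m=((hsv[...,1]>85)&(hsv[...,0]<25)).astype(np.uint8)*255
b=blobs(d,m,.012,(200,0,420,175),2000); show(d,b)
for px,c,r,w in b:
    heart(c,w); w=w*1000; print(w.min(0),w.max(0))
    for y in (-280,): pass
    print(w[np.argmin(w[:,0])],w[np.argmin(w[:,1])],w[np.argmax(w[:,1])])
    i=cast(d,[[315,134],[317,1],[247,87],[381,87]],.012)*1000; print(i.round(1))
E
python3 go.py 446 -280 150 177
```

```text
[314.  78.] cent [ 432.5 -278.6] rect [ 436.7 -278.5] edges [-49.7  40.3] [78.4 77.5]
  tip [ 388.6 -267.8] len 45.1 yaw -13.8 along -45.1 37.0 across -41.7 42.2
[ 387.9404345 -320.7179721] [ 469.04298483 -236.69736754]
[ 387.9404345  -280.87841268] [ 430.81048165 -320.7179721 ] [ 436.38701994 -236.69736754]
[[ 465.3 -279.3]
 [ 388.8 -273.8]
 [ 434.4 -320.5]
 [ 438.8 -236.1]]
t 30.5 q6 -0.56 pos [ 0.5296 -0.2795  0.1711] yaw 177.0
turn units [0.001 0.001 0.   ]  shift before turn [ 0.278 -0.016  0.07 ]  shift after turn [ 0.278 -0.016  0.07 ]
```

```bash
python3 -m inch '[0.07,-0.004,0,0,0,0, 0.11,-0.005,0,0,0,0, 0.08,-0.004,0,0,0,0, 0.04,-0.002,0.03,0,0,0, 0,0,0.1,0,0,0, 0,0,0.12,0,0,0, 0,0,0.08,0,0,0, 0,0,0,0,0,0]'; python3 go.py 438 -279 44 177
```

```text
time: 31.3
position: [0.4387, -0.2777, 0.0694]
ee_rot: [-0.001, 0.026, 1.0, 0.002]
ft_force: [0.0, 1.1, -1.0]
grip_width: 0.0588
finger_force: 64.9
t 31.3 q6 -0.66 pos [ 0.4387 -0.2777  0.0694] yaw 177.1
turn units [ 0.002 -0.001  0.001]  shift before turn [ 0.002 -0.005  0.085]  shift after turn [ 0.002 -0.004  0.085]
```

```bash
python3 -m inch '[0.002,-0.004,0.03,0.002,-0.001,0, 0,0,0.03,0,0,0, 0,0,0.015,0,0,0, 0,0,0.006,0,0,0, 0,0,0,0,0,0, 0,0,0,0,0,0]'; python3 -m inch '[0,0,0.004,0,0,0, 0,0,0,0,0,0]'; python3 go.py 438 -279 41.5 177
```

```text
time: 31.9
position: [0.4395, -0.2809, 0.0488]
ee_rot: [0.003, 0.026, 1.0, -0.002]
ft_force: [0.2, 0.0, -0.2]
grip_width: 0.0588
finger_force: 64.9
time: 32.1
position: [0.4393, -0.2807, 0.0473]
ee_rot: [0.003, 0.026, 1.0, -0.002]
ft_force: [0.1, -0.2, -1.2]
grip_width: 0.0588
finger_force: 64.9
t 32.1 q6 -0.66 pos [ 0.4393 -0.2807  0.0473] yaw 177.0
turn units [-0.002  0.003  0.   ]  shift before turn [0.005 0.006 0.019]  shift after turn [0.005 0.006 0.019]
```

```bash
python3 -m inch '[0.004,0.004,0.006,-0.001,0.002,0, 0,0,0.006,0,0,0, 0,0,0,0,0,0, 0,0,0,0,0,0]'; python3 -m inch '[0,0,0.003,0,0,0, 0,0,0,0,0,0]'; python3 go.py 438 -279 41.5 177
```

```text
time: 32.5
position: [0.4381, -0.2794, 0.0435]
ee_rot: [0.0, 0.026, 1.0, -0.001]
ft_force: [1.1, 0.2, -0.3]
grip_width: 0.0592
finger_force: 64.9
time: 32.7
position: [0.4381, -0.2794, 0.0426]
ee_rot: [0.0, 0.026, 1.0, -0.001]
ft_force: [0.0, -0.3, -1.1]
grip_width: 0.059
finger_force: 64.9
t 32.7 q6 -0.66 pos [ 0.4381 -0.2794  0.0426] yaw 177.0
turn units [-0.001  0.     0.   ]  shift before turn [0.    0.001 0.004]  shift after turn [0.    0.001 0.004]
```

```bash
python3 -m inch '[0,0,0.004,0,0,0, 0,0,0,0,0,0]'; python3 -m inch '[0,0,0.001,0,0,0, 0,0,0,0,0,0]'; python3 -m inch '[0,0,0,0,0,0,0,0,0,0,0,0,0,0,0,0,0,0,0,0,0,0,0,0,0,0,0,0,0,0]' 1;  python3 -m inch '[0,0,-0.04,0,0,0,0,0,-0.08,0,0,0,0,0,-0.12,0,0,0,0,0,-0.12,0,0,0,0,0,-0.12,0,0,0,0,0,-0.1,0,0,0,0,0,-0.06,0,0,0,0,0,0,0,0,0]'; python3 go.py 250 -450 270 177
```

```text
time: 32.9
position: [0.4382, -0.2795, 0.0414]
ee_rot: [0.0, 0.026, 1.0, -0.001]
ft_force: [-0.1, -0.6, -0.9]
grip_width: 0.0588
finger_force: 65.1
time: 33.1
position: [0.4382, -0.2795, 0.0414]
ee_rot: [0.001, 0.026, 1.0, -0.001]
ft_force: [-1.5, -0.2, 4.3]
grip_width: 0.0594
finger_force: 65.4
time: 33.6
position: [0.4381, -0.2794, 0.0411]
ee_rot: [0.0, 0.026, 1.0, -0.001]
ft_force: [0.2, 0.7, -0.4]
grip_width: 0.0855
finger_force: 0.0
time: 34.4
position: [0.4391, -0.2801, 0.2367]
ee_rot: [0.003, 0.026, 1.0, -0.002]
ft_force: [0.4, -0.1, -0.7]
grip_width: 0.0854
finger_force: 0.0
t 34.4 q6 -0.66 pos [ 0.4391 -0.2801  0.2367] yaw 177.0
turn units [-0.002  0.003  0.   ]  shift before turn [ 0.6   -0.599 -0.111]  shift after turn [ 0.6   -0.599 -0.111]
```

Next I move clear and check everything from the top camera.

```bash
python3 -m inch '[0.05,-0.05,0,0,0,0, 0.08,-0.08,0,0,0,0, 0.09,-0.09,0,0,0,0, 0.09,-0.09,0,0,0,0, 0.09,-0.09,0,0,0,0, 0.09,-0.09,0,0,0,0, 0.08,-0.08,0,0,0,0, 0,0,0,0,0,0]'; python3 - <<'E'
from vis import *; from cell import cams
d=cams.get_image("top"); cv2.imwrite("pics/end.png",cv2.resize(d["image"][170:340,220:520],None,fx=2.6,fy=2.6,interpolation=cv2.INTER_CUBIC))
hsv=cv2.cvtColor(d["image"],cv2.COLOR_BGR2HSV); m=((hsv[...,1]>130)&(hsv[...,0]<14)).astype(np.uint8)*255
m=cv2.morphologyEx(m,cv2.MORPH_OPEN,np.ones((5,5),np.uint8))
for px,c,r,w in blobs(d,m,.035,(225,180,510,325)): 
    u,v=px.astype(int); z=d["depth"][v,u]; P=d["R"].T@(np.linalg.inv(d["K"])@[u,v,1]*z-d["t"]); print(px,c.round(1),np.round(r[0],1),np.round(r[1],1),P[2].round(4))
E
```

```text
time: 35.2
position: [0.2556, -0.443, 0.2328]
ee_rot: [-0.0, 0.028, 1.0, -0.001]
ft_force: [0.4, 1.1, -0.2]
grip_width: 0.0851
finger_force: 0.0
[478. 292.] [ 432.7 -277.7] [ 428.8 -278.6] [59.6 46.9] 0.0368
[333. 292.] [423.2  79.3] [423.   78.5] [56.5 56.7] 0.0371
[260. 287.] [431.9 260.6] [431.7 260.5] [41.  99.4] 0.0339
[257. 212.] [620.  273.3] [619.8 273.5] [57.6 58.1] 0.0373
```

View pics/end.png

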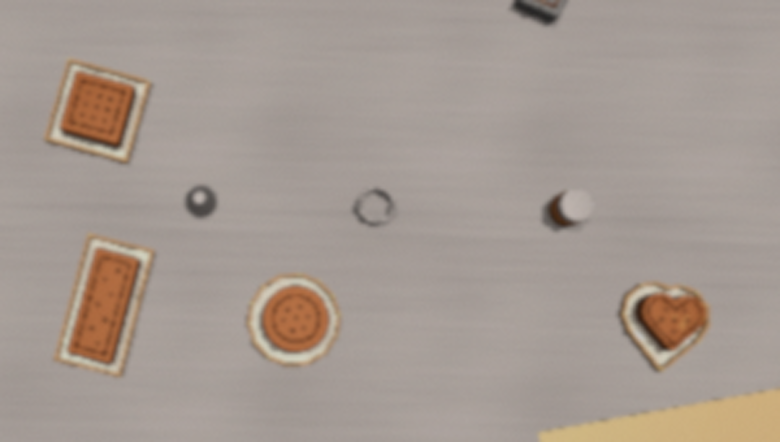

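The final top view shows all four cakes lying in the boxes of their own shape. Their tops are at about 35 mm, so they rest on the floors. The jar (440,250) and nozzle (297,247) have not moved.

```bash
python3 -c "
from cell import ticket; print(ticket.job_done())"
```

```text
the job is handed in; nothing more can be done
None
```

I packed all four gingerbreads into the boxes of their own shape and handed the job in at about 35 s; the last top view showed each one on its box floor inside the rim, with the jar and nozzle unmoved, but no verdict came back.

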